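# Plug in the blow-off nozzle and screw down its lock

## Task

Fit the blue-gripped blow-off nozzle to the air outlet block: push its steel spigot into the port, on past the rubber seal, until it bottoms. Then lock it there by screwing the red knob clockwise, regripping as often as it takes (a turn and a half in all), until it is fully down on its boss. Let go, and leave the roll of tape and the label roll where they are.

Things in the scene. Friction and masses are not known exactly. Their poses are not given: they have to be found in the camera images.
- nozzle_grip (a point): Centre of the blue flat-sided grip (60 long x 24 wide x 30 mm tall, dark ribs) of the loose blow-off nozzle, 0.1 to 0.2 kg; 15 mm above the table at the start. x points along the nozzle to the spigot's tip, y across the 24 mm width (grasp there), z up. A brass tail ends 46 mm behind this point; a bare steel spigot, 18 mm in diameter, runs from 30 to 107 mm ahead of it on the same axis.
- nozzle_tip (a point): Centre of the spigot's end face, 107 mm ahead of nozzle_grip on the nozzle's axis; axes as nozzle_grip. A lock groove, 13 mm wide and 10 mm in diameter, lies 15.5 to 28.5 mm behind it.
- port_mouth (a point): Centre of the round port in the front face of the air outlet block, 35 mm above the table. x points level into the bore, z up. The bore is 20.5 mm wide, its mouth chamfered 4 mm. The rubber seal is met 24 mm inside; it then resists with about 8 N over 16 mm more, until the spigot bottoms hard 40 mm inside the mouth.
- rail_mid (a point): Middle of the top of the dark rest rail in front of the port, 16 mm wide, top at z = 20 mm, running straight out from 8 to 128 mm before the mouth. The nozzle's grip, standing on it, slides along it with the spigot at the height of the bore. Axes as port_mouth.
- seal (a joint): How far the seal in the bore is pushed in, m: 0 untouched, 0.016 when the spigot has bottomed. It stays where it is pushed.
- knob_grip (a point): Point on the vertical axis of the red ribbed locking knob (44 mm in diameter, 30 mm tall, white line on top), 17 mm above its underside: the height to grip at. Sinks with the knob. The axis lies 18 mm behind the port's mouth. The block's top is 27 mm below this point when the knob is fully down, 37 mm when fully up, so fingertips may reach 20 mm below the point. Only its position matters.
- lock_knob (a joint): Turn of the knob, rad, clockwise seen from above positive: 0 fully up, 10.0 fully down on its boss (hard stop); starts at 0 to 1.2. It sinks 1 mm per rad (6.3 mm a turn), takes about 0.06 N m, and stays where it is left. Its pin drops into the spigot's groove only when the nozzle is fully home; screwed down first it blocks the port, and on a spigot not home it jams early.
- boss_top (a point): Top of the steel boss (28 mm in diameter, z = 63 mm) under the knob, on the knob's axis, on the aluminium block (60 long x 50 wide, top at z = 57 mm; dark foot 92 x 92 x 13 mm, bolted down). The knob's steel shoulder rests on it when fully down; up to 10 mm of gap at the start. Axes as port_mouth.
- tape: Loose roll of brown packing tape lying flat, 96 mm across, 48 mm tall; origin at its underside's centre. A bystander.
- label_roll: Loose roll of white labels lying flat, 68 mm across, 32 mm tall; origin at its underside's centre. A bystander.
- nozzle: The nozzle itself; origin at the underside of the blue grip, 15 mm below nozzle_grip, same axes. Its position is given by nozzle_grip.

How it is judged:
By the outcome, as a careful person would: the job done as asked, in the order asked, and still so for the second after the job is handed in, with the robot touching nothing.
It also fails if it takes over 72 s, if anything falls off the work surface, if the arm or the gripper's body presses on something with over 40 N, if the wrist force passes 120 N, or if a joint passes its speed limit or range.

## Robot

A 7-joint arm with a two-finger parallel gripper is mounted at the origin on a cart in front of the work surface, level with it; the furniture and walls round the work are solid. World frame = base frame: x ahead of the robot, y to its left, z up, the work surface at z = 0. Lengths are in m, angles in rad, forces in N, time in s.
With the tool pointing down it reaches from about 0.425 to 0.95 m from the base axis. Payload 4.7 kg.
Tool frame: the origin (TCP) lies midway between the tips of the shut fingers; the grasp point (between the pads) lies 19 mm behind it; z points along the fingers, x is the direction in which the jaws open and shut, and the axes are right-handed (so a half turn about z gives the same grasp; the last joint's range is limited). The gripper opens to 85 mm and grips with 20 to 120 N. Pads are 22 mm wide; open, the fingers measure 114 mm over their backs; the gripper's body (76 mm by 85 mm) begins 54 mm behind the grasp point. The pads swing forward as they close: fully open they stand 13 mm farther back than shut.
Start: joints at [-1.199, 0.469, -0.049, 1.532, 0.024, 1.141, -0.082], TCP at [0.263, 0.622, 0.231] pointing down, gripper open.
Joint ranges: [-2.59, 2.59], [-0.33, 1.99], [-1.39, 1.29], [0.1, 2.45], [-1.04, 4.18], [0.21, 1.99], [-2.66, 2.66]. Speed limits (rad/s): [2.57, 2.57, 3.14, 3.14, 3.14, 3.14, 3.14].

## Interface

Orientations are given as a rotation vector (axis times angle).
In Python, from bench import arm, jaws, planner, viewer, ticket, read_time, read_joint_pos, read_dq, read_joint_torque, read_eef_pos, read_tool_rot, read_contact_force, read_torque, read_gripper_width gives the robot as it stands. Calls block until the motion is done:
- arm.move_pose(position, orientation): joint-space move of the TCP to a pose.
- arm.move_linear(position, rate=0.15, rot=None): straight line of the TCP; rot=None keeps the orientation; rate is the mean speed in m/s.
- arm.movej(angles): joint-space move.
- jaws.move_gripper(opening, newtons=None): opening from 0.0 (shut) to 1.0 (fully open); newtons is the grip in N (None keeps the last); returns when the fingers have stopped.
- arm.dwell(seconds).
- planner.inverse_kinematics(position, orientation): joint angles nearest the present ones, or None.
- viewer.read_camera(name): name is "scene" or "side" or "wrist"; returns the picture (400x640x3 uint8, blue, green, red); there is no depth.
- viewer.calibration(name): a dict with "vertical_fov" (degrees; the focal length in pixels is half the picture's height over the tangent of half this angle, whatever the lens; pixels are square), "cx", "cy" (the principal point, pixels), "extrinsics" (4x4, takes a point from world to camera coordinates). Camera axes: x right, y down, z forward; pixel columns grow to the right and rows downward; lengths in m; the calibration is good to about 2 mm. A picture is of the moment at which its call begins: read the wrist's pose just before it. calibration takes no time and is no camera call; for the wrist camera it gives the pose at the moment of the call.
A pose or a line that the arm cannot do raises arm.Unreachable and nothing moves.
- ticket.hand_in(): hands the job in, once; it reports no verdict.
Readings, each from a call of its own:
- read_time(): time.
- read_joint_pos(): joint angles.
- read_dq(): joint speeds.
- read_joint_torque(): joint torques, N m.
- read_eef_pos(): TCP position.
- read_tool_rot(): TCP orientation.
- read_contact_force(): force on the tool from outside, world axes, zero at the start.
- read_torque(): the same for the moment, N m.
- read_gripper_width(): opening from 0.0 (shut) to 1.0 (fully open).
Only numpy, scipy, OpenCV 4.12 (cv2) and the standard library are available. Lean on these libraries where they do the work, as an engineer would, in place of code of your own. Each camera call takes 0.05 s, during which the arm holds its last target.

## Working session

There is one attempt and no reset: what is moved stays moved. The work goes in short steps, each a Python script; the robot and the scene stay as the last script left them, time stands still between calls to the robot, and variables do not carry over. Pictures are saved under pics/ and viewed, and the job is handed in when it is done.

```bash
ls; mkdir -p pics; python3 - <<'E'
from bench import *
import cv2
for n in ["scene","side","wrist"]:
    c=viewer.calibration(n); print(n,c)
    im=viewer.read_camera(n); cv2.imwrite(f"pics/{n}0.png",im)
print(read_time(),read_eef_pos(),read_tool_rot(),read_contact_force(),read_gripper_width())
E
```

```text
pics
scene {'vertical_fov': 56.7799863645403, 'cx': 318.74105438225286, 'cy': 199.6816741685923, 'extrinsics': array([[ 0.88817679, -0.45948354, -0.00410616, -0.46458003],
       [-0.3597558 , -0.68978932, -0.62830442,  0.25011937],
       [ 0.28586316,  0.55952262, -0.77795674,  0.82448451],
       [ 0.        ,  0.        ,  0.        ,  1.        ]])}
side {'vertical_fov': 45.251947890195055, 'cx': 320.6545206451316, 'cy': 189.74065120238205, 'extrinsics': array([[-0.99990376,  0.0081749 ,  0.01120878,  0.53496632],
       [-0.00735949,  0.37232988, -0.92807128,  0.0668976 ],
       [-0.01176026, -0.92806445, -0.37223388,  1.52052581],
       [ 0.        ,  0.        ,  0.        ,  1.        ]])}
wrist {'vertical_fov': 59.362948563190216, 'cx': 316.77505145400914, 'cy': 197.6921897721466, 'extrinsics': array([[ 3.89326970e-01,  9.21099473e-01, -5.20307993e-04,
        -6.76353899e-01],
       [ 8.83612169e-01, -3.73322341e-01,  2.82595054e-01,
        -3.69325782e-02],
       [ 2.60103913e-01, -1.10481626e-01, -9.59239159e-01,
         3.78515856e-01],
       [ 0.00000000e+00,  0.00000000e+00,  0.00000000e+00,
         1.00000000e+00]])}
0.15 [0.26316882 0.62110514 0.23050167] [ 2.61837872e+00  1.73440876e+00 -1.88754300e-03] [ 0.49774079 -0.4124063  -0.56043229] 0.9983886640591085
```

View pics/scene0.png

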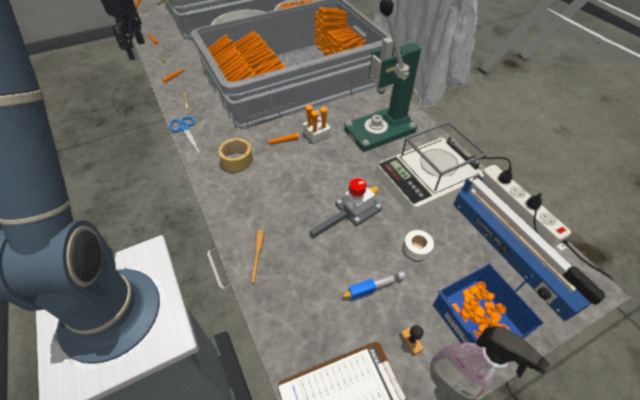

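View pics/side0.png

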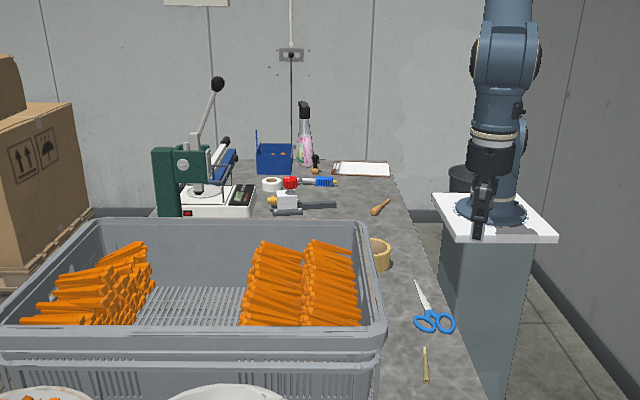

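View pics/wrist0.png

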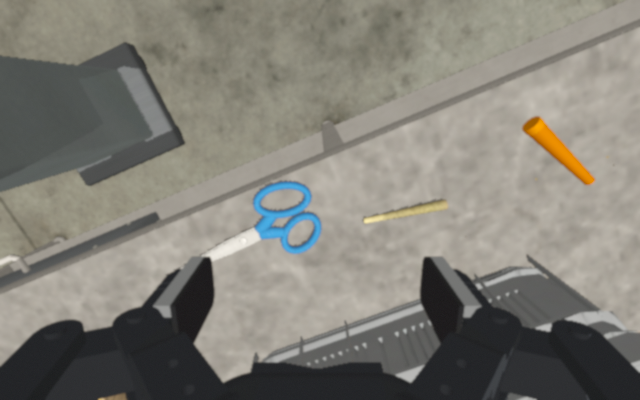

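The scene view shows the blue grip at about (368,288), the red knob at (358,186), the rail running from (313,232) to (352,210), the label roll at (418,244) and the tape at (236,155). I'll turn these into coarse positions.

```bash
cat > h.py <<'E'
from bench import *
import numpy as np, cv2
from scipy.spatial.transform import Rotation as R
def K(c):
    f=200/np.tan(np.radians(c['vertical_fov'])/2); return f,c['cx'],c['cy']
def ray(c,u,v):
    f,cx,cy=K(c); E=np.array(c['extrinsics']); Rm=E[:3,:3]; o=-Rm.T@E[:3,3]
    d=Rm.T@np.array([(u-cx)/f,(v-cy)/f,1]); return o,d
def onz(c,u,v,z):
    o,d=ray(c,u,v); return o+d*(z-o[2])/d[2]
def proj(c,p):
    f,cx,cy=K(c); E=np.array(c['extrinsics']); q=E[:3,:3]@np.asarray(p)+E[:3,3]
    return np.array([cx+f*q[0]/q[2],cy+f*q[1]/q[2]])
def down(yaw): # jaw axis (tool x) at yaw in the world, tool z down
    return (R.from_euler('z',yaw)*R.from_euler('x',np.pi)).as_rotvec()
def blobs(im,lo,hi,minA=30):
    m=cv2.inRange(cv2.cvtColor(im,cv2.COLOR_BGR2HSV),lo,hi)
    n,l,s,ce=cv2.connectedComponentsWithStats(m)
    return [(s[i,4],ce[i],l==i) for i in range(1,n) if s[i,4]>=minA]
E
python3 - <<'E'
from h import *
c=viewer.calibration("scene")
for n,u,v,z in [("blue a",349,293,.015),("blue b",376,284,.015),("tail",344,295,.015),("tip",405,275,.015),("knob top",358,184,.09),("rail near",313,232,.02),("rail far",350,211,.02),("label",418,241,.032),("tape",236,150,.048),("stamp",413,335,.03),("spoon top",260,232,.01),("spoon bot",253,280,.01)]:
    print(n,onz(c,u,v,z).round(3))
print("wristcam in tool:")
c=viewer.calibration("wrist");E=np.array(c['extrinsics']);o=-E[:3,:3].T@E[:3,3]
T=R.from_rotvec(read_tool_rot()).as_matrix()
print(T.round(3),T.T@(o-read_eef_pos()),(T.T@E[:3,:3].T).round(3))
im=cv2.imread("pics/scene0.png");cv2.imwrite("pics/crop1.png",cv2.resize(im[160:310,290:450],None,fx=4,fy=4,interpolation=cv2.INTER_CUBIC))
E
```

```text
blue a [ 0.49  -0.212  0.015]
blue b [ 0.556 -0.221  0.015]
tail [ 0.478 -0.211  0.015]
tip [ 0.629 -0.233  0.015]
knob top [0.639 0.005 0.09 ]
rail near [ 0.491 -0.03   0.02 ]
rail far [ 0.608 -0.016  0.02 ]
label [ 0.703 -0.179  0.032]
tape [0.413 0.314 0.048]
stamp [ 0.556 -0.358  0.03 ]
spoon top [0.374 0.039 0.01 ]
spoon bot [ 0.31  -0.079  0.01 ]
wristcam in tool:
[[ 0.39   0.921 -0.001]
 [ 0.921 -0.39  -0.001]
 [-0.001  0.    -1.   ]] [ 0.00176594 -0.07212574 -0.14282008] [[ 1.     0.     0.001]
 [-0.001  0.959  0.283]
 [-0.001 -0.283  0.959]]
```

View pics/crop1.png

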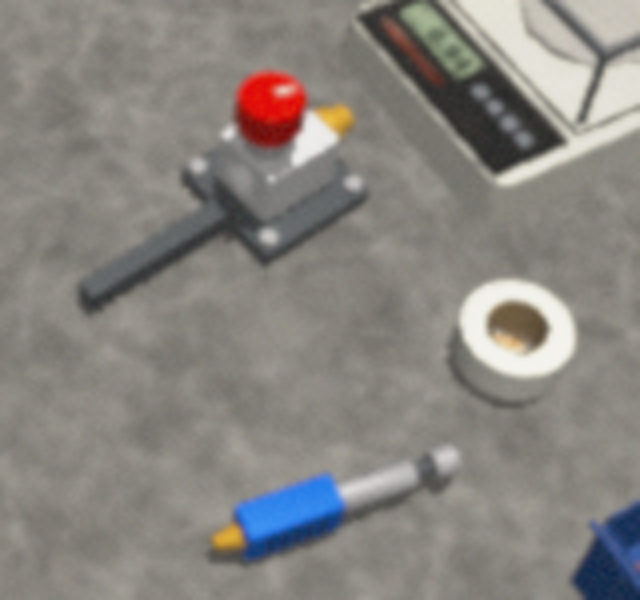

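The nozzle points roughly along +x with a yaw of about -9°, and the port axis is at about +7°. Next are wrist views over the block, then over the nozzle.

```bash
python3 - <<'E'
from h import *
c=viewer.calibration("scene")
print("press",onz(c,350,125,0),onz(c,375,125,0.02))
arm.move_linear([.30,.52,.33],rate=.25)
arm.move_pose([.45,.2,.33],down(np.radians(85)))
arm.move_pose([.58,-.012,.25],down(np.radians(97)))
print(read_time(),read_eef_pos(),read_joint_pos())
import json
c=viewer.calibration("wrist");im=viewer.read_camera("wrist");cv2.imwrite("pics/w1.png",im);np.save("w1.npy",c,allow_pickle=True)
arm.move_pose([.54,-.215,.22],down(np.radians(81)))
print(read_time(),read_eef_pos(),read_joint_pos(),read_contact_force())
c=viewer.calibration("wrist");im=viewer.read_camera("wrist");cv2.imwrite("pics/w2.png",im);np.save("w2.npy",c,allow_pickle=True)
E
```

```text
press [0.79699964 0.30469615 0.        ] [0.85497309 0.24711304 0.02      ]
3.225 [ 0.58011967 -0.00975726  0.25010782] [-0.3156468   0.30195927  0.32955411  1.75844791 -0.10960804  1.0989454
  1.74553765]
4.125 [ 0.54120297 -0.21248417  0.22019003] [-0.05392881  0.34275032  0.45842171  1.79712728 -0.1753262   1.04120222
  1.88780501] [-0.12132993 -0.20981419 -0.3210464 ]
```

View pics/w1.png

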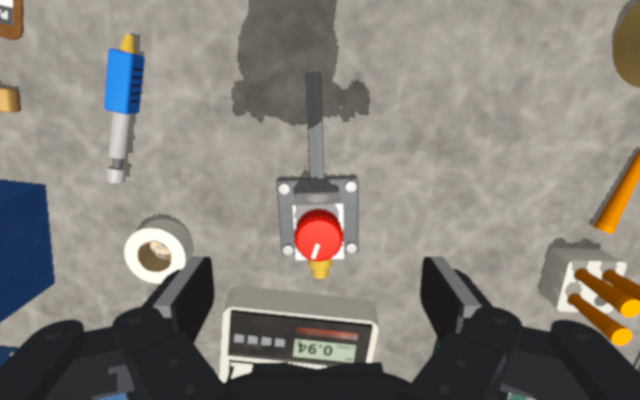

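View pics/w2.png

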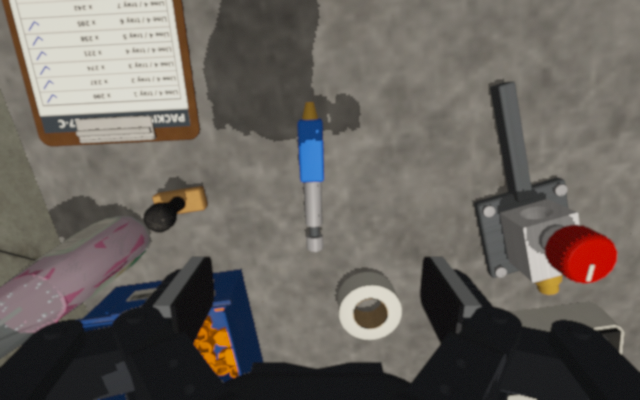

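w1 shows the rail from (314,73) to (317,178), the foot bolts at the plate corners, and the knob top at about (319,230) with its white line pointing down. w2 shows the blue grip at (311,150) and the spigot tip at (315,250). Next I'll segment these.

```bash
python3 - <<'E'
from h import *
c1=np.load("w1.npy",allow_pickle=True).item();c2=np.load("w2.npy",allow_pickle=True).item()
i1=cv2.imread("pics/w1.png");i2=cv2.imread("pics/w2.png")
cv2.imwrite("pics/c1.png",cv2.resize(i1[60:290,260:380],None,fx=2.6*2,fy=2.6,interpolation=cv2.INTER_CUBIC) if 0 else cv2.resize(i1[165:285,260:380],None,fx=5,fy=5,interpolation=cv2.INTER_CUBIC))
def rect(im,m,c,z):
    u=cv2.minAreaRect(np.argwhere(m)[:,::-1].astype(np.float32)); 
    b=cv2.boxPoints(u); P=np.array([onz(c,*p,z) for p in b]); return u,P
for im,c,n in [(i1,c1,'w1'),(i2,c2,'w2')]:
    for A,ce,m in blobs(im,(100,120,60),(125,255,255),200):
        if A<2500 and not (ce[1]>250):
            u,P=rect(im,m,c,.03); print(n,"blue",A,ce,u,onz(c,*ce,.03)); print(P.round(4), [np.linalg.norm(P[i]-P[i-1]).round(4) for i in range(4)])
    for A,ce,m in blobs(im,(0,180,100),(6,255,255),200):
        ys,xs=np.where(m); print(n,"red",A,ce,xs.min(),xs.max(),ys.min(),ys.max())
# rail edges rows
g=cv2.cvtColor(i1,cv2.COLOR_BGR2GRAY).astype(float)
d=np.gradient(cv2.GaussianBlur(g,(3,3),0),axis=1)
for r in range(85,175,10):
    s=d[r,295:340]; print(r,295+s.argmin(),295+s.argmax(),s.min().round(),s.max().round())
print([int(x) for x in g[60:85,314]],[int(x) for x in g[150,300:335]])
E
```

```text
w1 blue 2091 [122.92922047  81.70636059] ((123.17642211914062, 81.39775848388672), (35.79043960571289, 62.76362228393555), 5.440331935882568) [ 0.52150695 -0.20650007  0.03      ]
[[ 0.5523 -0.2278  0.03  ]
 [ 0.4927 -0.2194  0.03  ]
 [ 0.4914 -0.1857  0.03  ]
 [ 0.5512 -0.1924  0.03  ]] [np.float64(0.0354), np.float64(0.0602), np.float64(0.0338), np.float64(0.0601)]
w1 red 1611 [318.09062694 234.39354438] 295 342 210 260
w2 blue 1483 [310.58260283 150.37356709] ((310.5003662109375, 150.51351928710938), (62.5987663269043, 24.477550506591797), 88.45184326171875) [ 0.52063935 -0.21268935  0.03      ]
[[ 0.4904 -0.2203  0.03  ]
 [ 0.4933 -0.1977  0.03  ]
 [ 0.5526 -0.2049  0.03  ]
 [ 0.5496 -0.2286  0.03  ]] [np.float64(0.0598), np.float64(0.0227), np.float64(0.0598), np.float64(0.0239)]
w2 red 1978 [588.37714863 257.15267947] 560 616 233 282
85 305 339 -7.0 12.0
95 306 322 -8.0 7.0
105 306 322 -6.0 6.0
115 339 323 -9.0 8.0
125 307 323 -21.0 11.0
135 307 323 -8.0 9.0
145 307 324 -11.0 8.0
155 307 324 -8.0 8.0
165 308 324 -6.0 7.0
[102, 102, 102, 101, 102, 103, 103, 103, 103, 104, 101, 92, 85, 80, 79, 80, 79, 80, 79, 80, 79, 80, 78, 80, 78] [167, 166, 166, 164, 163, 161, 156, 143, 124, 120, 132, 138, 138, 136, 136, 137, 138, 141, 141, 142, 143, 140, 131, 130, 144, 154, 156, 154, 152, 152, 151, 153, 153, 155, 156]
```

View pics/c1.png

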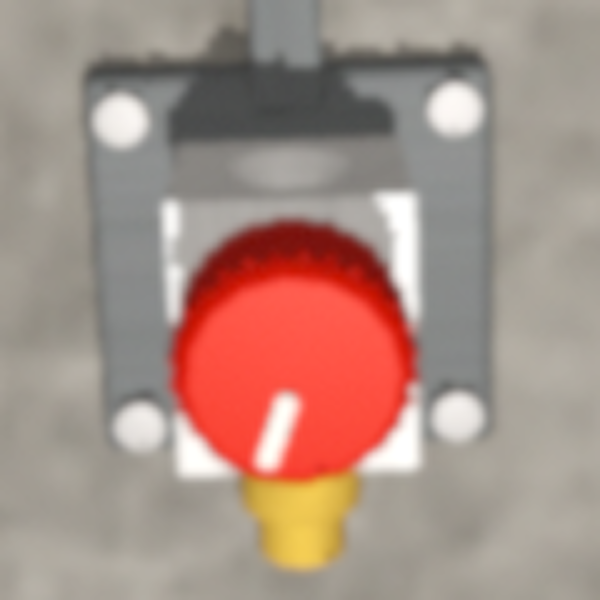

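```bash
python3 - <<'E'
from h import *
c1=np.load("w1.npy",allow_pickle=True).item();c2=np.load("w2.npy",allow_pickle=True).item()
q=lambda x,y:(260+x/5-.4,165+y/5-.4)
def show(n,pts,z):
    P=np.array([onz(c1,*p,z) for p in pts])
    ax=(P[2]+P[3]-P[0]-P[1]); ay=P[0]-P[1]+P[2]-P[3]
    print(n,P.round(4)[:,:2].tolist(),"c",P.mean(0).round(4),"yaw",np.degrees(np.arctan2(ax[1],ax[0])).round(2),np.linalg.norm(ax)/2,np.linalg.norm(ay)/2)
show("block",[q(163,203),q(417,193),q(178,475),q(421,470)],.057)
show("bolts",[q(120,121),q(455,109),q(138,426),q(458,415)],.016)
show("foot",[q(88,68),q(487,58),q(110,448),q(490,432)],.013)
L=[onz(c1,305.3,95,.02),onz(c1,307.5,165,.02)];Rr=[onz(c1,322,95,.02),onz(c1,324.3,165,.02)]
show("rail",[(305.5,95),(322,95),(307.7,165),(324.3,165)],.02)
print("rail end",onz(c1,314,72,.02))
print("knob top",onz(c1,*q(297,376),.1055),onz(c1,*q(297-112,376),.1055),onz(c1,*q(297+112,376),.1055))
print("tip",onz(c2,315,251,.02),onz(c2,310,101,.02))
i2=cv2.imread("pics/w2.png")
cv2.imwrite("pics/c2.png",cv2.resize(i2[95:260,260:360],None,fx=3.5,fy=3.5,interpolation=cv2.INTER_CUBIC))
E
```

```text
block [[0.6185, -0.0274], [0.61, 0.0229], [0.6779, -0.0179], [0.6704, 0.0327]] c [0.6442 0.0026 0.057 ] yaw 9.14 0.060625195750272184 0.051096382440717916
bolts [[0.614, -0.0402], [0.602, 0.0333], [0.6871, -0.0287], [0.675, 0.0453]] c [0.6445 0.0024 0.016 ] yaw 9.12 0.07397435974708724 0.07470212819213537
foot [[0.6036, -0.0486], [0.5903, 0.039], [0.695, -0.0348], [0.6797, 0.0539]] c [0.6421 0.0024 0.013 ] yaw 9.06 0.0915343398004896 0.08931245171674859
rail [[0.5115, -0.0276], [0.5094, -0.0109], [0.5832, -0.0168], [0.581, 0.001]] c [ 0.5463 -0.0136  0.02  ] yaw 8.98 0.07248858494178201 0.017365734176182666
rail end [ 0.48849675 -0.02169884  0.02      ]
knob top [0.63174152 0.00101357 0.1055    ] [ 0.63421061 -0.01866428  0.1055    ] [0.62927169 0.02069721 0.1055    ]
tip [ 0.62921569 -0.22529995  0.02      ] [ 0.47597872 -0.20629586  0.02      ]
```

View pics/c2.png

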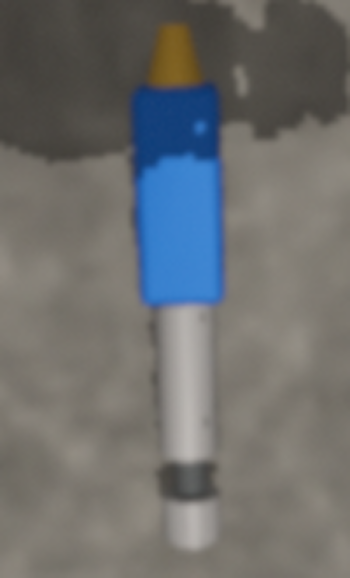

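The measurements agree with each other:

| Quantity | Value |
|---|---|
| Port mouth | (0.6147, -0.0022) |
| Port yaw | 9.1° |
| Knob axis, from the block | (0.6325, 0.0006) |
| Knob axis, from the knob top | (0.6317, 0.0010) |
| Nozzle grip | (0.521, -0.213) |
| Nozzle yaw | -7.2° |

The block measures 60 x 51 mm and the grip 60 x 23 mm, both as given. Next is the grasp.

```bash
python3 - <<'E'
from h import *
arm.dwell(.3);print(read_eef_pos(),read_time())
o=down(np.radians(82.8))
arm.move_pose([.521,-.213,.12],o)
arm.dwell(.2);print(read_eef_pos(),read_tool_rot(),o)
arm.move_linear([.521,-.213,.004],rate=.12)
arm.dwell(.2);print(read_eef_pos(),read_contact_force())
jaws.move_gripper(0.0,80)
print(read_gripper_width(),read_contact_force(),read_eef_pos(),read_time())
im=viewer.read_camera("wrist");cv2.imwrite("pics/w3.png",im)
im=viewer.read_camera("scene");cv2.imwrite("pics/s3.png",cv2.resize(im[160:340,290:450],None,fx=3.3,fy=3.3))
E
```

```text
[ 0.54048565 -0.21396121  0.22008115] 4.475
[ 0.5230187  -0.21362176  0.12219876] [2.35337664 2.07520322 0.0040676 ] [2.35654343e+00 2.07757250e+00 1.27214625e-16]
[ 0.52147225 -0.21311879  0.00468837] [ 0.61697874 -0.56510643  0.52166514]
0.2659705791847601 [ 0.12061001 -0.48597432  3.57040786] [ 0.52129666 -0.21325197  0.00431556] 7.075
```

View pics/w3.png

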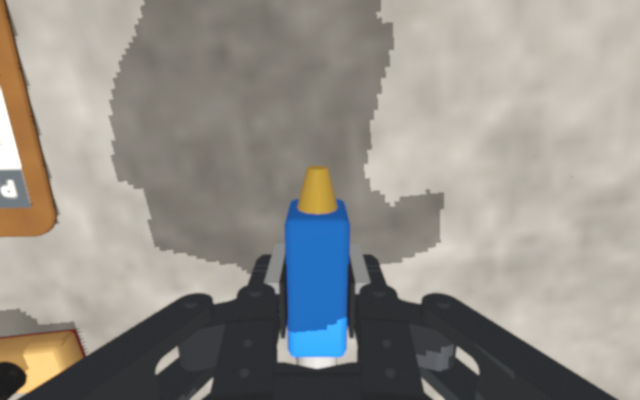

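View pics/s3.png

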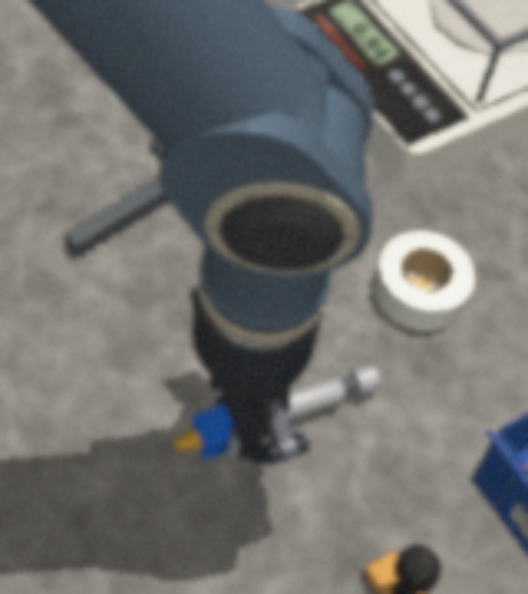

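The grasp is centred on the grip: jaw width 0.266 is about 23 mm, and the nozzle looks straight in the jaws. Next I lift it, swing it in front of the port and lower it onto the rail.

```bash
cat >> h.py <<'E'
YAW=np.radians(9.1); U=np.array([np.cos(YAW),np.sin(YAW),0]); M=np.array([.6147,-.0022,0])
def along(s,z): p=M+U*s; p[2]=z; return p
V=np.array([-np.sin(YAW),np.cos(YAW),0])
E
python3 - <<'E'
from h import *
o=down(np.radians(99.1))
arm.move_linear([.521,-.213,.09],rate=.15)
p=along(-.130,.07); print(p)
arm.move_linear(p,rate=.15,rot=o)
arm.move_linear(along(-.130,.034),rate=.1)
arm.dwell(.3);f0=read_contact_force();print(read_eef_pos(),read_tool_rot(),o,f0,read_gripper_width())
for n in ["scene","side","wrist"]:
    im=viewer.read_camera(n);cv2.imwrite(f"pics/{n}4.png",im)
s=cv2.imread("pics/scene4.png");cv2.imwrite("pics/sc4.png",cv2.resize(s[160:260,290:410],None,fx=5,fy=5,interpolation=2))
s=cv2.imread("pics/side4.png");cv2.imwrite("pics/sd4.png",cv2.resize(s[160:230,250:370],None,fx=6,fy=6,interpolation=2))
print(read_time())
E
```

```text
[ 0.48633621 -0.02276055  0.07      ]
[ 0.48670415 -0.0227646   0.03449013] [2.03780071e+00 2.39007157e+00 1.21783440e-03] [2.03821574e+00 2.39066538e+00 1.46386036e-16] [ 0.37822457  0.496393   -1.05364991] 0.26260176362434473
10.3083
```

View pics/sc4.png

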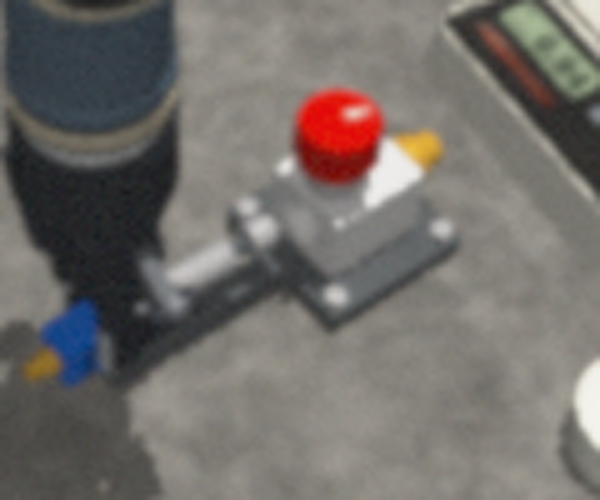

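View pics/sd4.png

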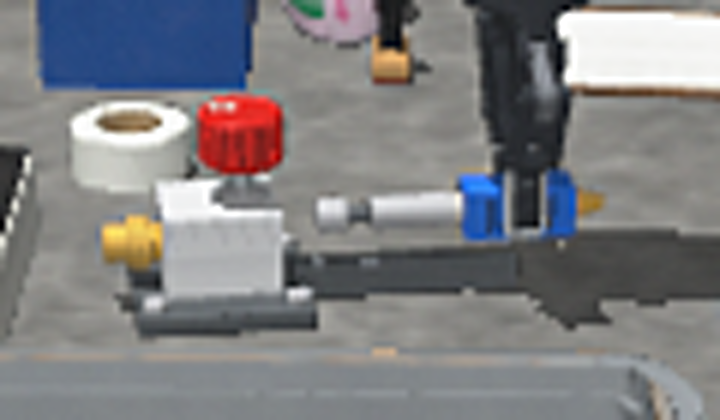

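View pics/wrist4.png

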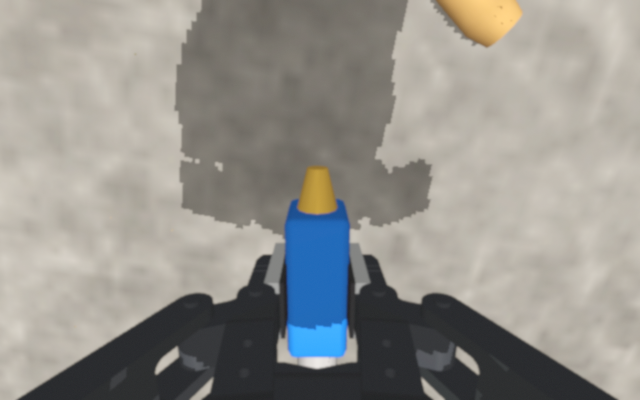

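The nozzle is level, in line with the port and about 10 mm above the rail. I'll lower it until it touches, then push in small steps while watching the force.

```bash
python3 - <<'E'
from h import *
f0=read_contact_force()
z=.028
while z>.021:
    arm.move_linear(along(-.128,z),rate=.04)
    f=read_contact_force()-f0; print(round(z,4),f.round(2),read_eef_pos().round(4))
    if f[2]>3: break
    z-=.0015
z=max(z,.0235) if f[2]<3 else z+.0003
for s in np.arange(-.118,-.082,.006):
    arm.move_linear(along(s,z),rate=.05); f=read_contact_force()-f0
    print(round(s,3),"along",(f@U).round(2),"lat",(f@V).round(2),"z",f[2].round(2),((read_eef_pos()-M)@U).round(4))
    if f@U<-15 or abs(f@V)>12 or abs(f[2])>15: break
print(read_time(),z,read_torque())
E
```

```text
0.028 [-0.51  0.75  0.14] [ 0.4881 -0.0224  0.0276]
0.0265 [-0.61  0.37  0.18] [ 0.4882 -0.0225  0.0264]
0.025 [-1.05  0.8   0.34] [ 0.4882 -0.0225  0.0249]
0.0235 [-2.53  0.74  8.19] [ 0.4885 -0.0225  0.0243]
-0.118 along -24.11 lat 2.21 z 35.06 -0.1277
11.7167 0.023799999999999998 [-0.65821944  4.5423777  -0.02111236]
```

Pushing stalled at s=-0.128 with fz at 35 N, which I didn't expect. I'll back up a little and look.

```bash
python3 - <<'E'
from h import *
print(read_eef_pos(),read_tool_rot(),read_contact_force(),read_gripper_width())
for n in ["scene","side","wrist"]:
    im=viewer.read_camera(n);cv2.imwrite(f"pics/{n}5.png",im)
s=cv2.imread("pics/scene5.png");cv2.imwrite("pics/sc5.png",cv2.resize(s[160:260,290:410],None,fx=5,fy=5,interpolation=2))
s=cv2.imread("pics/side5.png");cv2.imwrite("pics/sd5.png",cv2.resize(s[160:230,250:370],None,fx=6,fy=6,interpolation=2))
E
```

```text
[ 0.48862914 -0.02239306  0.0244304 ] [-2.03020988 -2.37666181  0.01820797] [-23.65735042  -2.6520334   33.72294405] 0.267059933533052
```

View pics/sc5.png

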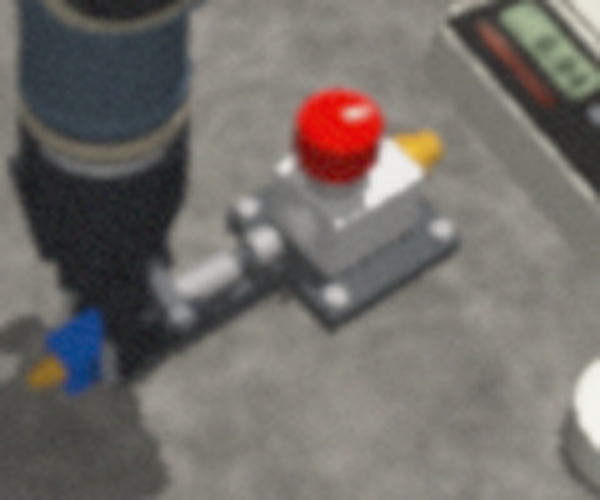

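View pics/sd5.png

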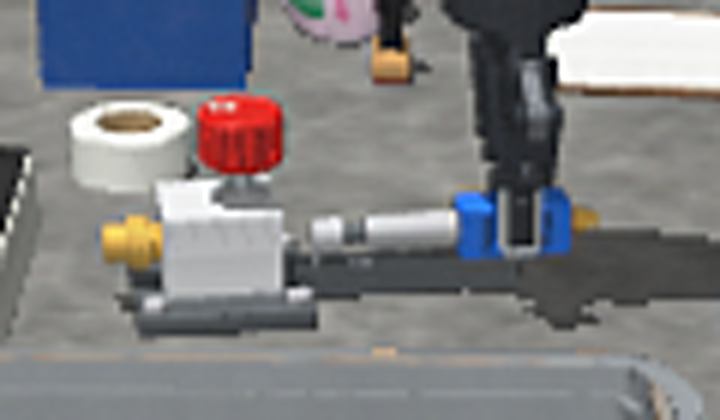

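View pics/wrist5.png

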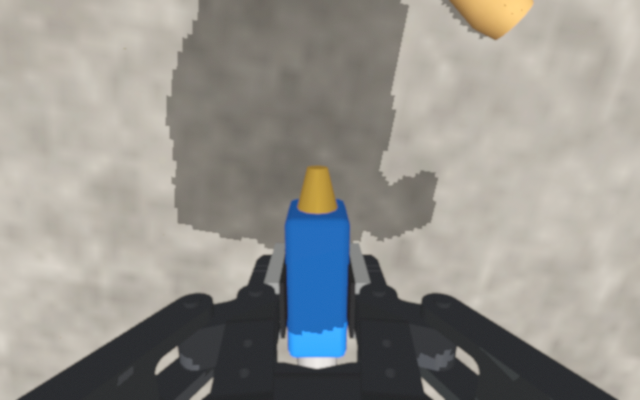

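The tip is still free in front of the mouth. The wound-up downforce (35 N at under 1 mm of overdrive) made the grip stick on the rail. Contact is at TCP z of about 0.0244, so I'll slide at 0.0250, just clear of the rail.

```bash
cat >> h.py <<'E'
def slide(s,z,f0,rate=.05,y=0):
    p=along(s,z)+V*y
    arm.move_linear(p,rate=rate,rot=down(np.radians(99.1))); f=read_contact_force()-f0; e=read_eef_pos()-M
    print(round(s,4),round(z,4),"along %.1f lat %.1f z %.1f"%(f@U,f@V,f[2]),"at",(e@U).round(4),(e@V).round(4),e[2].round(4),"g",round(read_gripper_width(),3))
    return f
E
python3 - <<'E'
from h import *
f0=np.array([.378,.496,-1.05])
slide(-.128,.030,f0); arm.dwell(.2); slide(-.128,.0255,f0)
print(read_contact_force(),read_tool_rot())
for s in [-.122,-.116,-.110,-.104,-.098,-.092,-.088]:
    f=slide(s,.0252,f0)
    if f@U<-14 or abs(f@V)>12 or abs(f[2])>15: break
print(read_time())
E
```

```text
-0.128 0.03 along -0.1 lat -0.4 z 0.2 at -0.1274 0.0001 0.0301 g 0.268
-0.128 0.0255 along 0.1 lat -0.7 z -0.4 at -0.1283 0.0001 0.025 g 0.27
[ 0.56045527 -0.21529752 -1.42563786] [-2.03762910e+00 -2.39026715e+00  1.15390704e-03]
-0.122 0.0252 along -0.3 lat 0.9 z -0.1 at -0.1213 -0.0 0.0253 g 0.267
-0.116 0.0252 along -0.2 lat -0.2 z -0.5 at -0.1155 0.0 0.0253 g 0.266
-0.11 0.0252 along -0.5 lat -0.5 z 0.1 at -0.1095 0.0 0.0252 g 0.263
-0.104 0.0252 along -0.2 lat -2.0 z -1.0 at -0.1038 -0.0005 0.0251 g 0.26
-0.098 0.0252 along 0.0 lat -3.0 z -2.5 at -0.0971 -0.0006 0.0252 g 0.27
-0.092 0.0252 along -0.5 lat -3.4 z -2.3 at -0.0914 -0.0005 0.0252 g 0.268
-0.088 0.0252 along -0.2 lat -5.3 z -2.3 at -0.088 -0.0004 0.0251 g 0.266
14.55
```

The tip is in the bore with small side forces. I'll trim y and z towards those forces and push through the seal.

```bash
python3 - <<'E'
from h import *
f0=np.array([.378,.496,-1.05])
y=-.001; z=.0249
f=slide(-.087,z,f0,y=y)
s=-.084
while s>-1 and s<-.055:
    f=slide(s,z,f0,rate=.04,y=y)
    if f@U<-28 or abs(f@V)>15 or abs(f[2])>20: break
    s+=.003 if s<-.0705 else .0012
print(read_time(),read_contact_force())
E
```

```text
-0.087 0.0249 along -1.9 lat -3.2 z -1.9 at -0.0867 -0.0007 0.025 g 0.263
-0.084 0.0249 along -5.0 lat -2.8 z -0.1 at -0.0848 -0.0006 0.0247 g 0.27
-0.081 0.0249 along -8.0 lat -3.3 z 3.3 at -0.0831 -0.0007 0.0246 g 0.262
-0.078 0.0249 along -7.5 lat -1.1 z 2.7 at -0.0802 -0.0006 0.0246 g 0.263
-0.075 0.0249 along -8.2 lat -1.6 z 3.0 at -0.0774 -0.0007 0.0245 g 0.265
-0.072 0.0249 along -8.7 lat -2.4 z 2.4 at -0.0746 -0.0007 0.0245 g 0.263
-0.069 0.0249 along -8.8 lat -2.4 z 3.9 at -0.0717 -0.0008 0.0245 g 0.264
-0.0678 0.0249 along -9.4 lat -2.4 z 4.8 at -0.0708 -0.0008 0.0245 g 0.263
-0.0666 0.0249 along -10.1 lat -2.1 z 3.7 at -0.0697 -0.0008 0.0245 g 0.263
-0.0654 0.0249 along -11.3 lat -2.2 z 5.7 at -0.0693 -0.0007 0.0244 g 0.266
-0.0642 0.0249 along -14.2 lat -2.2 z 7.5 at -0.0692 -0.0007 0.0243 g 0.263
-0.063 0.0249 along -17.3 lat -1.6 z 10.9 at -0.0693 -0.0007 0.0243 g 0.265
-0.0618 0.0249 along -20.7 lat -1.7 z 13.3 at -0.0693 -0.0007 0.0243 g 0.269
-0.0606 0.0249 along -22.1 lat -1.8 z 16.6 at -0.0693 -0.0008 0.0243 g 0.265
-0.0594 0.0249 along -23.0 lat -1.2 z 18.5 at -0.0692 -0.0007 0.0243 g 0.266
-0.0582 0.0249 along -26.8 lat -1.7 z 21.5 at -0.0693 -0.0007 0.0242 g 0.266
18.55 [-25.84883177  -5.41034895  20.46481593]
```

It stalled at s=-0.0693, about 15.5–16 mm after the seal was first felt, so it is probably bottomed. But fz has grown too, so I'll unload the vertical force and push again to rule out friction.

```bash
python3 - <<'E'
from h import *
f0=np.array([.378,.496,-1.05])
y=-.001
f=slide(-.0675,.0252,f0,y=y);
f=slide(-.0665,.0262,f0,y=y); 
z=.0262
for s in [-.065,-.063,-.061,-.059]:
    f=slide(s,z,f0,y=y)
    if f[2]>4: z+=.0004
    if f[2]<-4: z-=.0004
    if f@U<-30: break
print(read_time(),read_contact_force(),read_torque())
for n in ["scene","side"]:
    im=viewer.read_camera(n);cv2.imwrite(f"pics/{n}6.png",im)
s=cv2.imread("pics/scene6.png");cv2.imwrite("pics/sc6.png",cv2.resize(s[160:260,290:410],None,fx=5,fy=5,interpolation=2))
s=cv2.imread("pics/side6.png");cv2.imwrite("pics/sd6.png",cv2.resize(s[160:230,250:370],None,fx=6,fy=6,interpolation=2))
E
```

```text
-0.0675 0.0252 along -7.3 lat -2.9 z 0.1 at -0.0692 -0.001 0.0247 g 0.262
-0.0665 0.0262 along -8.4 lat -2.8 z -1.9 at -0.0692 -0.001 0.0251 g 0.26
-0.065 0.0262 along -11.5 lat -2.8 z 0.6 at -0.0692 -0.0009 0.0249 g 0.262
-0.063 0.0262 along -15.5 lat -2.2 z 4.6 at -0.0692 -0.0009 0.0247 g 0.263
-0.061 0.0266 along -19.0 lat -3.4 z 7.1 at -0.0692 -0.0008 0.0248 g 0.264
-0.059 0.027 along -23.5 lat -2.2 z 9.8 at -0.0692 -0.0009 0.0248 g 0.265
20.1333 [-22.44612263  -5.41229219   8.71569483] [-1.00213334  3.85107291 -0.18030279]
```

View pics/sd6.png

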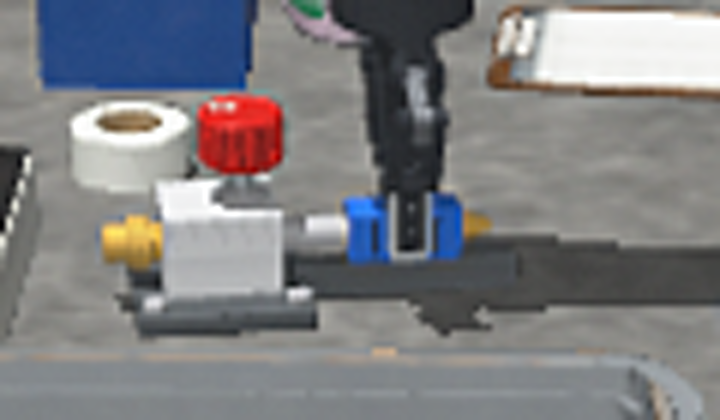

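With fz unloaded it is still hard at -0.0692 under 23 N, so the spigot has bottomed. I'll relax the push, let go, rise and check the exposed length before touching the knob.

```bash
python3 - <<'E'
from h import *
f0=np.array([.378,.496,-1.05])
slide(-.0680,.0252,f0,y=-.0008)
jaws.move_gripper(1.0)
p=read_eef_pos(); print(p,read_contact_force())
arm.move_linear([p[0],p[1],.20],rate=.25)
arm.move_pose([.60,-.005,.25],down(np.radians(99.1)))
arm.dwell(.3)
c=viewer.calibration("wrist");im=viewer.read_camera("wrist");cv2.imwrite("pics/w7.png",im);np.save("w7.npy",c,allow_pickle=True)
cv2.imwrite("pics/c7.png",cv2.resize(im[60:260,250:390],None,fx=3,fy=3,interpolation=2))
print(read_time(),read_eef_pos(),read_joint_pos())
# j7 vs yaw at knob
for yaw in range(-200,300,40):
    q=planner.inverse_kinematics([.6315,.001,.0745],down(np.radians(yaw)))
    print(yaw,None if q is None else np.round(q,2))
E
```

```text
-0.068 0.0252 along -6.3 lat -3.2 z -1.2 at -0.0692 -0.0009 0.0247 g 0.26
[ 0.54791508 -0.01363711  0.02530381] [-0.106423   -0.36676854 -0.73056916]
22.7917 [ 0.59917077 -0.00517711  0.24925898] [-0.34004378  0.33828211  0.36242299  1.71597748 -0.13150106  1.11289873
  1.79137919]
-200 [ 0.1   0.58 -0.24  1.77  0.18  0.82  2.57]
-160 [-0.77  0.86  1.11  1.82 -0.89  1.06 -2.1 ]
-120 [-0.77  0.86  1.11  1.82 -0.89  1.06 -1.4 ]
-80 [-0.69  0.76  0.93  1.82 -0.74  0.96 -0.82]
-40 [-0.6   0.69  0.78  1.81 -0.61  0.9  -0.23]
0 [-0.51  0.64  0.63  1.81 -0.49  0.85  0.36]
40 [-0.41  0.6   0.48  1.8  -0.37  0.82  0.95]
80 [-0.33  0.59  0.36  1.8  -0.27  0.81  1.57]
120 [-0.25  0.57  0.25  1.79 -0.19  0.8   2.19]
160 [ 0.1   0.58 -0.24  1.77  0.18  0.82  2.57]
200 [-0.77  0.86  1.11  1.82 -0.89  1.06 -2.1 ]
240 [-0.77  0.86  1.11  1.82 -0.89  1.06 -1.4 ]
280 [-0.69  0.76  0.93  1.82 -0.74  0.96 -0.82]
```

View pics/c7.png

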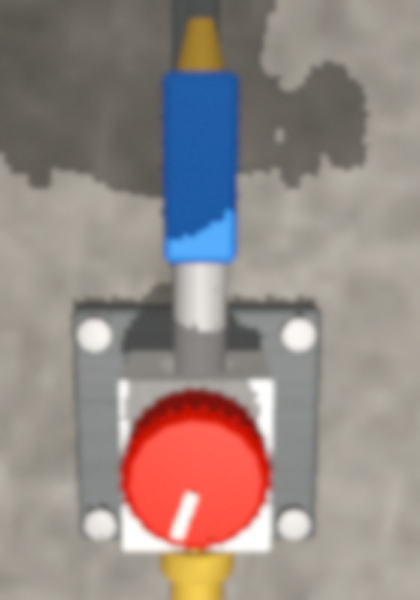

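c7 shows the spigot in the port, the grip's front edge at crop row 262, the block's front edge at row 378 and the knob top centre at about (196,473). I'll measure the exposed gap and the knob axis.

```bash
python3 - <<'E'
from h import *
c=np.load("w7.npy",allow_pickle=True).item()
q=lambda x,y:(250+(x+.5)/3-.5,60+(y+.5)/3-.5)
gf=onz(c,*q(200,262),.05); gb=onz(c,*q(200,72),.05)
bf=(onz(c,*q(121,380),.057)+onz(c,*q(273,379),.057))/2; bb=(onz(c,*q(123,550),.057)+onz(c,*q(271,549),.057))/2
print("grip len",np.linalg.norm(gf-gb),"gap",(bf-gf)@U,"block",(bb-bf)@U, bf,bb)
im=cv2.imread("pics/w7.png")
hsv=cv2.cvtColor(im,cv2.COLOR_BGR2HSV)
m=(cv2.inRange(hsv,(0,100,225),(8,255,255)))
m=cv2.morphologyEx(m,cv2.MORPH_CLOSE,np.ones((9,9)))
cn=max(cv2.findContours(m,0,1)[0],key=cv2.contourArea); e=cv2.fitEllipse(cn); print(e)
for z in (.1055,): print("knob",onz(c,*e[0],z), "from block",bf+.018*U,(bf+bb)/2-.012*U)
# white line
w=cv2.inRange(hsv,(0,0,200),(180,60,255))
mm=np.zeros_like(w);cv2.ellipse(mm,e,255,-1);w&=cv2.erode(mm,np.ones((3,3)))
P=np.argwhere(w)[:,::-1];l=onz(c,*P.mean(0),.106)-onz(c,*e[0],.106);print("line yaw",np.degrees(np.arctan2(l[1],l[0])),len(P))
for z in (.0755,.066):
  for y in (-20,0):
    print(np.round(planner.inverse_kinematics([.6315,.001,z],down(np.radians(y))),3))
E
```

```text
grip len 0.05869402007755239 gap 0.03756984026759604 block 0.06043007519664232 [ 0.61397529 -0.0021017   0.057     ] [0.67365146 0.00741407 0.057     ]
((314.8445739746094, 220.71871948242188), (41.662940979003906, 44.422691345214844), 90.1087417602539)
knob [6.32227904e-01 5.15980292e-04 1.05500000e-01] from block [0.63174874 0.00074514 0.057     ] [0.63196441 0.00075829 0.057     ]
line yaw -9.51108787746619 62
[-0.556  0.662  0.706  1.81  -0.547  0.875  0.059]
[-0.509  0.639  0.631  1.807 -0.486  0.855  0.355]
[-0.551  0.674  0.698  1.815 -0.558  0.859  0.068]
[-0.504  0.652  0.624  1.812 -0.497  0.839  0.363]
```

The gap is 37.6 mm against 37 mm expected, so the nozzle is home. The knob axis is at (0.632, 0.0006), agreeing across methods to under 0.5 mm. First screwing stroke next: j7 from 2.5 downwards, which is clockwise from above.

```bash
cat >> h.py <<'E'
KN=[.632,.0006]
def base(z):
    return np.array(planner.inverse_kinematics([KN[0],KN[1],z],down(0.)))
def stroke(z0,j0,j1,step,lim=0.6,q=None):
    # screws clockwise from j7=j0 down to j1, following the sink; returns rad turned
    qa,qb=q; j=j0; t0=None
    while j>j1+1e-6:
        j=max(j-step,j1); k=(j0-j)*.001/.010
        w=qa+(qb-qa)*k; w[6]=j+(qa[6]*0)
        arm.movej(w); T=read_torque(); f=read_contact_force()
        if t0 is None: t0=0
        print("j7 %.2f Tz %.2f"%(read_joint_pos()[6],T[2]),f.round(1),read_eef_pos().round(4),round(read_gripper_width(),3),read_time())
        if abs(T[2])>lim or np.abs(f).max()>30: print("STOP"); break
    return j0-j
E
python3 - <<'E'
from h import *
z0=.0745
qu=base(.13);qa=base(z0);qb=base(z0-.010);print(qa.round(3),qb.round(3))
qu[6]=2.5;arm.movej(qu)
w=qa.copy();w[6]=2.5;arm.movej(w);arm.dwell(.2)
print(read_eef_pos(),read_contact_force(),read_torque(),read_time())
jaws.move_gripper(0.0,50)
print(read_gripper_width(),read_contact_force(),read_torque(),read_eef_pos(),read_time())
d=stroke(z0,2.5,1.6,.45,q=(qa,qb))
im=viewer.read_camera("side");cv2.imwrite("pics/sd8.png",cv2.resize(im[130:230,250:370],None,fx=5,fy=5,interpolation=2))
np.savez("q.npz",qa=qa,qb=qb)
E
```

```text
[-0.508  0.641  0.631  1.806 -0.487  0.854  0.356] [-0.502  0.654  0.623  1.812 -0.499  0.838  0.365]
[6.33525205e-01 2.20138241e-04 7.69094024e-02] [ 0.09808323 -0.89791879 -0.06600091] [0.00748349 0.00377398 0.00714584] 24.0417
0.5020523564121198 [ 0.57738449 -1.99636449  5.85558165] [-0.52165465 -0.09135309 -0.04080903] [ 0.63324831 -0.00066908  0.07577307] 24.5167
j7 2.05 Tz -0.10 [ 1.1 -4.   5.4] [ 0.6335 -0.0015  0.0753] 0.498 25.025
j7 1.60 Tz -0.03 [ 1.5 -4.8  5.6] [ 0.6334 -0.0023  0.0749] 0.502 25.5333
```

View pics/sd8.png

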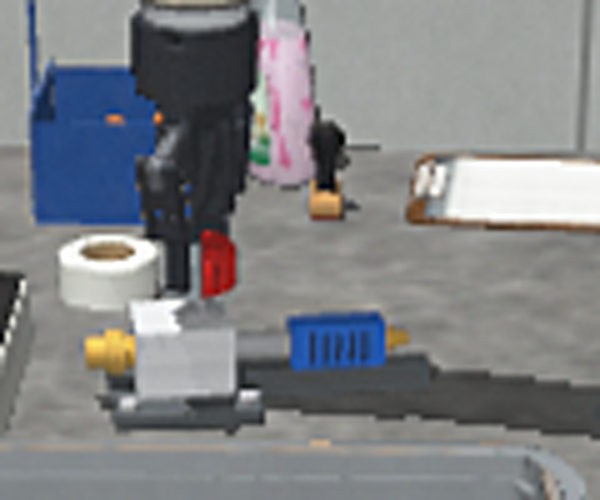

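The side view shows the fingers around the red knob, with the nozzle standing undisturbed on the rail. Torque is about the expected 0.06 N m. The TCP has drifted 2–3 mm in y, so I'll check tracking before going on.

```bash
python3 - <<'E'
from h import *
q=np.load("q.npz");w=q['qa']+(q['qb']-q['qa'])*.09;w[6]=1.6
print((read_joint_pos()-w).round(4),read_eef_pos()); arm.dwell(.2)
print((read_joint_pos()-w).round(4),read_eef_pos(),R.from_rotvec(read_tool_rot()).as_matrix().round(3).tolist())
E
```

```text
[ 0.001  -0.0007  0.0031 -0.0013  0.002  -0.0017  0.0002] [ 0.63343465 -0.00229035  0.07490119]
[ 0.001  -0.0007  0.0032 -0.0013  0.002  -0.0017  0.0002] [ 0.63342605 -0.00231428  0.07491297] [[0.324, 0.946, 0.004], [0.946, -0.324, -0.003], [-0.002, 0.005, -1.0]]
```

Tracking is within a few mrad. The drift comes from a grip about 1.7 mm off centre, with forces under 6 N, so it is harmless. I'll finish this stroke and regrip with a corrected centre.

```bash
python3 - <<'E'
from h import *
q=np.load("q.npz");qa,qb=q['qa'],q['qb']
# continue from 0.9 rad done
qs=qa+(qb-qa)*.09
stroke(.0736,1.6,-2.2,.95,q=(qs,qs+(qb-qa)))
im=viewer.read_camera("scene");cv2.imwrite("pics/s9.png",cv2.resize(im[140:260,290:410],None,fx=5,fy=5,interpolation=2))
E
```

```text
j7 0.65 Tz -0.07 [-2.2 -6.4  8.2] [ 0.6322 -0.0035  0.0739] 0.501 26.6917
j7 -0.30 Tz -0.05 [-5.9 -6.2 10.6] [ 0.6305 -0.0031  0.0728] 0.499 27.6
j7 -1.25 Tz -0.07 [-8.2 -3.  12.4] [ 0.6298 -0.0016  0.0718] 0.503 28.5083
j7 -2.20 Tz -0.02 [-5.5 -1.3 12.2] [ 6.307e-01 -1.000e-04  7.090e-02] 0.497 29.4167
```

View pics/s9.png

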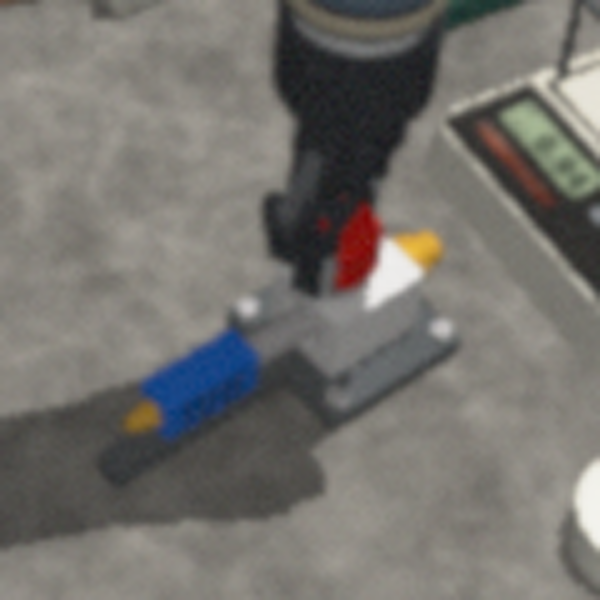

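The knob sank about 4.9 mm over 4.7 rad, so it is turning as it should. The circle traced by the TCP puts the axis at (0.6316, -0.0017) in the robot's frame. I'll regrip there.

```bash
python3 - <<'E'
from h import *
jaws.move_gripper(1.0)
print(read_contact_force(),read_time())
G=np.array([.6316,-.0017,.0705])
KN[0],KN[1]=.6305,-.0014
qa=base(.0690); w=qa.copy(); w[6]=2.5
h=w.copy(); h[6]=0.2; arm.movej(h); arm.movej(w); arm.dwell(.15)
e=read_eef_pos()-G; print("err",e.round(4),read_time())
KN[0]-=e[0];KN[1]-=e[1]; z0=.0690-e[2]
qa=base(z0);qb=base(z0-.010);w=qa.copy();w[6]=2.5;arm.movej(w);arm.dwell(.1)
print("err2",(read_eef_pos()-G).round(4),R.from_rotvec(read_tool_rot()).as_matrix()[:,2].round(3),read_contact_force().round(2))
jaws.move_gripper(0.0,50)
print(read_gripper_width(),read_contact_force(),read_eef_pos(),read_time())
d=stroke(z0,2.5,-1.5,1.0,q=(qa,qb))
np.savez("q2.npz",qa=qa,qb=qb,d=d)
E
```

```text
[-0.66900795  0.42461512 -0.6314918 ] 29.9667
err [-0.0011  0.0003 -0.0015] 34.1583
err2 [-0.0004 -0.     -0.0004] [-0.001  0.001 -1.   ] [ 0.31  0.24 -0.94]
0.5028892814977248 [-1.8266493  0.2932789  4.1926587] [ 0.63137889 -0.0019339   0.07082071] 35.4167
j7 1.50 Tz -0.06 [-2.4 -0.   5.2] [ 0.6314 -0.0016  0.0698] 0.496 36.3583
j7 0.50 Tz -0.09 [-3.7  1.2  5.3] [ 0.6316 -0.0015  0.0688] 0.497 37.3
j7 -0.50 Tz -0.10 [-0.8  1.   4.3] [ 0.6319 -0.0015  0.0678] 0.503 38.2417
j7 -1.50 Tz -0.05 [-2.8  0.1  4.9] [ 0.632  -0.0019  0.0668] 0.499 39.1833
```

That's 8.7 rad turned. I'll continue in small steps until the hard stop shows in the torque.

```bash
python3 - <<'E'
from h import *
q=np.load("q2.npz");qa,qb=q['qa'],q['qb']; dq=qb-qa
print(stroke(0,-1.5,-2.55,.2,lim=.5,q=(qa+dq*.4,qa+dq*1.4)))
print(read_torque(),read_gripper_width(),read_time())
E
```

```text
j7 -1.70 Tz -0.04 [-1.4 -0.   3.6] [ 0.6319 -0.0019  0.0666] 0.5 39.4917
j7 -1.90 Tz -0.08 [-1.4 -0.2  6.1] [ 0.6319 -0.002   0.0664] 0.498 39.8
j7 -2.10 Tz -0.07 [-1.3 -0.6  5.2] [ 0.6318 -0.002   0.0662] 0.498 40.1083
j7 -2.30 Tz -0.05 [-2.2  0.6  5.6] [ 0.6318 -0.0021  0.066 ] 0.5 40.4167
j7 -2.50 Tz 0.78 [-2.6 -0.9  5. ] [ 0.6317 -0.0021  0.0658] 0.496 40.725
STOP
1.0000000000000004
[-0.13904149  0.45125273  0.77859163] 0.49602372168937264 40.725
```

Tz jumped from about -0.05 to +0.78 N m at roughly 9.6 rad turned, which suggests the hard stop. I'll release, rise and check the height and line in pictures.

```bash
python3 - <<'E'
from h import *
jaws.move_gripper(1.0)
p=read_eef_pos(); arm.move_linear([p[0],p[1],.15],rate=.25)
arm.move_pose([.60,-.005,.25],down(np.radians(20))); 
arm.move_pose([.60,-.005,.25],down(np.radians(99.1))); arm.dwell(.2)
print(read_time(),read_eef_pos())
c=viewer.calibration("wrist");im=viewer.read_camera("wrist");cv2.imwrite("pics/w10.png",im);np.save("w10.npy",c,allow_pickle=True)
cv2.imwrite("pics/c10.png",cv2.resize(im[60:260,250:390],None,fx=3,fy=3,interpolation=2))
im=viewer.read_camera("side");cv2.imwrite("pics/sd10.png",cv2.resize(im[160:230,250:370],None,fx=6,fy=6,interpolation=2))
im=viewer.read_camera("scene");cv2.imwrite("pics/scene10.png",im)
E
```

```text
45.1917 [ 0.59998668 -0.00495773  0.24997642]
```

View pics/c10.png

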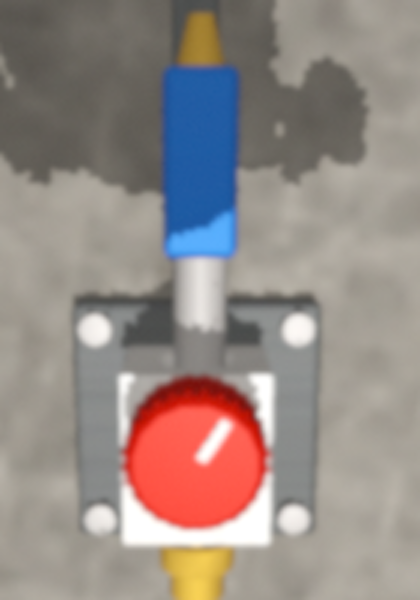

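View pics/sd10.png

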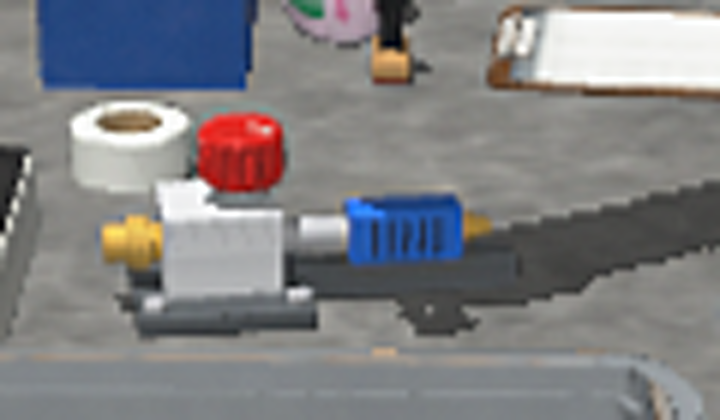

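View pics/scene10.png

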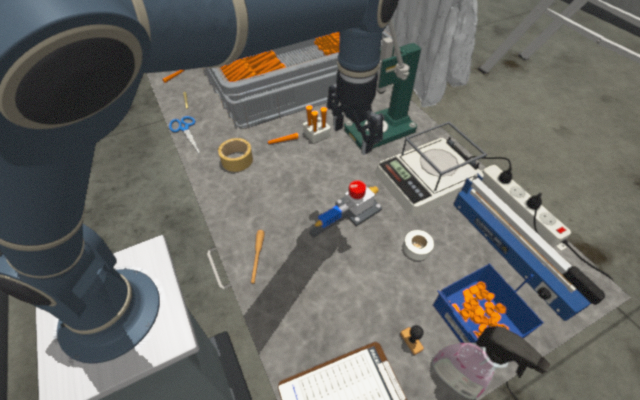

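In the pictures the knob sits low on its boss, the white line has moved from lower-left to upper-right, and the nozzle, tape (236,155) and label roll (418,244) haven't moved. I'll quantify the knob's turn from the line.

```bash
python3 - <<'E'
from h import *
for n,z in (("w7",.1058),("w10",.097)):
    c=np.load(n+".npy",allow_pickle=True).item(); im=cv2.imread(f"pics/{n}.png"); hsv=cv2.cvtColor(im,cv2.COLOR_BGR2HSV)
    m=cv2.morphologyEx(cv2.inRange(hsv,(0,100,225),(8,255,255)),cv2.MORPH_CLOSE,np.ones((9,9)))
    cn=max(cv2.findContours(m,0,1)[0],key=cv2.contourArea); e=cv2.fitEllipse(cn)
    w=cv2.inRange(hsv,(0,0,200),(180,90,255)); mm=np.zeros_like(w);cv2.ellipse(mm,e,255,-1);w&=cv2.erode(mm,np.ones((3,3)))
    P=np.argwhere(w)[:,::-1].astype(np.float32); X=np.array([onz(c,*p,z)[:2] for p in P]); k=onz(c,*e[0],z)[:2]
    l=X.mean(0)-k; d=np.linalg.svd(X-X.mean(0))[2][0]; d=d*np.sign(d@l)
    a,b=[onz(c,e[0][0]+t*e[1][1]/2,e[0][1],z) for t in(-1,1)]
    print(n,"centre",k.round(4),"dia",np.linalg.norm(a-b).round(4),"line yaw centroid",np.degrees(np.arctan2(l[1],l[0])).round(1),"dir",np.degrees(np.arctan2(d[1],d[0])).round(1),len(P))
c=np.load("w10.npy",allow_pickle=True).item(); q=lambda x,y:(250+(x+.5)/3-.5,60+(y+.5)/3-.5)
gf=onz(c,*q(200,256),.05); bf=(onz(c,*q(121,375),.057)+onz(c,*q(273,374),.057))/2; print("gap",(bf-gf)@U)
E
```

```text
w7 centre [6.321e-01 5.000e-04] dia 0.0385 line yaw centroid -9.5 dir -9.9 82
w10 centre [6.319e-01 5.000e-04] dia 0.0383 line yaw centroid 155.1 dir 156.5 84
gap 0.037944943215256245
```

The line shows 9.67 rad turned, against 9.6–9.7 commanded, so nothing slipped. To tell "fully down" from "nearly", I'll do one short confirming regrip and twist, as there's time.

```bash
python3 - <<'E'
from h import *
o=down(np.radians(95))
arm.move_pose([.6316,-.0017,.13],o)
arm.move_linear([.6316,-.0017,.0655],rate=.15); arm.dwell(.15)
print(read_eef_pos(),read_contact_force().round(2),read_time())
jaws.move_gripper(0.0,50); print(read_gripper_width(),read_torque())
w=read_joint_pos().copy()
for i in range(5):
    w[6]-=.08; arm.movej(w); T=read_torque(); print(read_joint_pos()[6].round(3),T[2].round(2),read_eef_pos().round(4),read_time())
    if T[2]>.7: break
im=viewer.read_camera("wrist");cv2.imwrite("pics/w11.png",im)
jaws.move_gripper(1.0); print(read_contact_force().round(2))
p=read_eef_pos(); arm.move_linear([p[0],p[1],.17],rate=.25)
arm.move_pose([.60,-.005,.25],down(np.radians(99.1))); arm.dwell(.15)
c=viewer.calibration("wrist");im=viewer.read_camera("wrist");cv2.imwrite("pics/w12.png",im);np.save("w12.npy",c,allow_pickle=True)
print(read_time())
z=.0965
hsv=cv2.cvtColor(im,cv2.COLOR_BGR2HSV)
m=cv2.morphologyEx(cv2.inRange(hsv,(0,100,225),(8,255,255)),cv2.MORPH_CLOSE,np.ones((9,9)))
cn=max(cv2.findContours(m,0,1)[0],key=cv2.contourArea); e=cv2.fitEllipse(cn)
w=cv2.inRange(hsv,(0,0,200),(180,90,255)); mm=np.zeros_like(w);cv2.ellipse(mm,e,255,-1);w&=cv2.erode(mm,np.ones((3,3)))
P=np.argwhere(w)[:,::-1]; l=np.mean([onz(c,*p,z)[:2] for p in P],0)-onz(c,*e[0],z)[:2]
print("line",np.degrees(np.arctan2(l[1],l[0])))
E
```

```text
[ 0.63254962 -0.00136135  0.06707618] [-0.    0.08  0.02] 46.6417
0.499754950316189 [-0.12187723  0.20363282  0.00348958]
0.9 1.41 [ 0.6318 -0.0017  0.066 ] 47.3583
[ 0.18 -0.34 -0.39]
49.1083
line 154.12628384594123
```

View pics/w12.png

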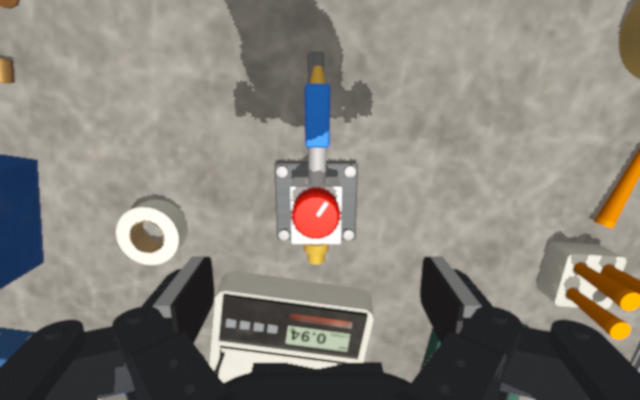

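The confirming twist met a rigid stop at once: 1.41 N m within 0.08 rad, with the line still at about 154–155°. w12 shows the nozzle seated at (317,115), the knob down at (316,213), and the gripper open and clear. I'm handing in.

```bash
python3 - <<'E'
from h import *
print(read_contact_force().round(2),read_eef_pos(),read_time()); ticket.hand_in()
E
```

```text
[-0.34 -0.73 -0.73] [ 0.59942599 -0.00561679  0.24804709] 49.1083
the job is handed in; nothing more can be done
```

The nozzle is fitted and locked: I pushed its spigot through the seal until it bottomed, then screwed the red knob down to its hard stop. I handed in at 49.1 s with the gripper open and clear; no verdict was reported.

**Last checks**
- **Nozzle home:** it stopped hard at 23–27 N, about 16 mm after first touching the seal. The exposed spigot measured about 37.6–37.9 mm against 37 mm expected.
- **Knob down:** the white line shows about 9.67 rad of clockwise turn. A fresh regrip met a rigid stop straight away (1.41 N m) and the line stayed put to within the measurement.
- **Bystanders:** the tape and label roll are at the same places in the scene pictures as at the start.

**What went wrong or disagreed**
- The first slide along the rail stuck, with about 35 N of downforce and 24 N back along the rail. I lifted off and slid just clear of the rail instead.
- The arm found the port and knob 1–2 mm away from where the cameras put them, so I corrected for that by feel.
- The first knob grip was about 1.8 mm off centre, which was harmless, and I centred the regrip.

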